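# Post a dead battery through the self-closing flap of the collection box

## Robot

A 6-joint arm with a two-finger parallel gripper is mounted at the origin on a cart in front of the work surface, level with it; the furniture and walls round the work are solid. World frame = base frame: x ahead of the robot, y to its left, z up, the work surface at z = 0. Lengths are in m, angles in rad, forces in N, time in s.
With the tool pointing down it reaches from about 0.25 to 0.775 m from the base axis. Payload 8.9 kg.
Tool frame: the origin (TCP) lies on the front face of the gripper's body, between the roots of the fingers; the fingertips stand 73 mm ahead of it and the grasp point (between the pads) lies 54 mm ahead of it (bot.nose_length is the distance from the TCP to the fingertips, in m); z points along the fingers, y is the direction in which the jaws open and shut (so a half turn about z gives the same grasp; the last joint's range is limited). The gripper opens to 85 mm and grips with 20 to 120 N. Pads are 22 mm wide; open, the fingers measure 114 mm over their backs; the gripper's body (76 mm by 85 mm) begins 54 mm behind the grasp point. The pads swing forward as they close: fully open they stand 13 mm farther back than shut.
Start: joints at [1.201, 0.291, -0.153, 1.127, 0, 1.431], TCP at [0.12, 0.511, 0.304] pointing down, gripper open.
Joint ranges: [-2.52, 2.52], [-0.91, 1.74], [-1.3, 1.37], [-1.96, 2.02], [-1.52, 1.47], [-3.14, 3.14]. Speed limits (rad/s): [2.22, 2.22, 2.79, 3.14, 3.14, 3.14].

## Interface

Orientations are given as a unit quaternion [w, x, y, z].
In Python, from station import bot, vision, close_job, spotter gives the robot as it stands. The module is installed in compiled form; this text tells all that it offers.
- The arm moves only by the tool carry_out, never from a script. Its argument "series" is a list of rows, each an object of numbers: "tx", "ty", "tz": the shift along the tool's x, y, z in mm; "yaw": the turn about the tool's z in degrees. A call has exactly 5 rows; each row is the pose to reach, as a shift and turn from the pose commanded when the call began, along the tool's axes at that moment; what a row does not reach only later rows make up. A row lasts 1/10 s, in which the tool goes at most 50 mm and 8.59 degrees, less where a joint would pass 70% of its speed; a pose out of reach is approached as far as the arm can. A call with a gripper value outside its range is refused whole. "grip" is the opening, from -1 (shut) to 1 (fully open), set as the call begins (left out, the last holds). The fingers move at their own pace and stop on an object; "newtons" is the grip in N (left out, the last holds). Time passes only in rows, so rows that repeat a pose let the fingers close, or fill a call up. It gives the time, the measured TCP pose, the force and the opening at its end, in the units of the state.
- bot.get_obs(): the state, without advancing time (a new reading comes with each control period).
- vision.grab_frame(name): name is "scene" or "side" or "wrist"; returns a dict with "color" (420x560x3 uint8, blue, green, red), "vfov" (degrees; the focal length in pixels is half the picture's height over the tangent of half this angle, whatever the lens; pixels are square), "cx", "cy" (the principal point, pixels), "rvec" (rotation vector, rad) and "tvec" (3), from world to camera coordinates, as OpenCV has them. Camera axes: x right, y down, z forward; pixel columns grow to the right and rows downward; lengths in m; the calibration is good to about 2 mm. A picture is of the moment at which its call begins. There is no depth.
- close_job(): hands the job in, once; it reports no verdict.
Trained networks look in a picture, given as the dict that the camera call returned (one of the last four; its "shot" number tells which), for a name from the list of things; names that differ only in an ending like _2 or _b are one class to them, and where a whole thing is asked for, a point or a joint stands for the part that bears it (a point fixed in the world has none). Each returns a list of dicts, best first, with "confidence" (0 to 1); they miss things now and then, are a little off and sometimes report something else, mostly with a low value. They report only what shows in the picture. A call takes as long as a camera call. They do not tell look-alikes from the thing itself.
- spotter.recognise(picture, thing): "box" ([left, top, right, bottom] as shares, 0 to 1, of the picture: columns of its width, rows of its height, round what is visible of it).
The state is a dict: "clock": time; "joint_positions": joint angles; "joint_vel": joint speeds; "joint_torque": joint torques, N m; "position": TCP position; "ee_rot": TCP orientation; "contact_force": force on the tool from outside, world axes, zero at the start; "torque": the same for the moment, N m; "grip_width": finger opening in m.
Only numpy, scipy, OpenCV 4.12 (cv2) and the standard library are available. Lean on these libraries where they do the work, as an engineer would, in place of code of your own. Each camera call takes 0.05 s, during which the arm holds its last target. There are 200 camera calls.

## Task

Post the dead block battery that lies on the shelf of the white battery collection box: push the green spring flap down with one finger on the strip beside the shelf and, while that finger keeps it open, push the battery along the shelf with the other finger, through the mouth, until it has dropped inside. Keep the flap down until the battery has fallen in, then let the flap close. Do not grasp or lift the battery, and leave the tape measure, eraser and marker beside the box where they are.

Things in the scene. Friction and masses are not known exactly. Their poses are not given: they have to be found in the camera images.
- bin: White battery collection box, fixed, 230 (x) x 150 (y) x 155 (z) mm. Origin on the desk; x is the way the battery is pushed (away from the robot), y left, z up. Positions in these notes are mm in this frame. It spans x -125 to 105, y -85 to 65. Outer walls rise to z 155 (far, and right of the mouth, there with a 4 mm thick lip inward to y -48); nothing is higher than 160. Inner floor z 8.
- flap (a joint): Green flap, rad: 0 shut (level, top at z 155), grows as pushed down into the box, stop 1.1. L-shaped: press strip left of the shelf (x -118 to 14, y 58 to 0) and cover over the mouth (x 14 to 98, y 58 to -46). Shut, a skirt under the cover (x 16.5 to 20, down to z 111) blocks the shelf's end: the battery cannot push it open. A spring shuts it within about 1 s of release.
- flap_hinge (a point): Middle of the flap's hinge line: x -10, y 58, z 153; the line runs along the bin's x on the box's left side, and the flap's right side swings down. Open 0.6 rad or more, cover and skirt are below the shelf floor; what is pushed off the shelf drops over the cover's right edge into the box.
- strip_middle (a point): Fixed point at the top of the press strip when shut: x -50, y 21, z 155 (does not move with the flap). A fingertip pressing anywhere on the line y 21 down to z 122 opens the flap 0.7 to 1 rad, against about 3 N at first and 6 N when open. The tip may slide along x on the strip while pressing.
- shelf_edge (a point): Middle of the shelf floor's far edge, where the mouth begins: x 15, y -31, z 115. The shelf is a channel, floor z 115, x -125 to 15, y -53.5 to -8.5, near end open, 10 mm high edges along its sides. The strip's middle line is 52 mm left of the shelf's, so two level fingers 52 mm apart (centre to centre) can press the strip and push the battery at once.
- mouth (a point): Middle of the mouth at the height of the shelf floor: x 57, y -31, z 115. The mouth (x 15 to 100) is a drop into the hollow box, covered by the flap when shut. The battery drops once it is pushed wholly past the shelf's edge.
- battery_center (a point): Centre of the loose block battery (dark grey, orange band, about 45 g) lying on the shelf on its broad side: 43 mm long, along the bin's x to within 8 degrees, 26 wide, 17 high; centre 9 mm above the shelf floor. Two round terminals (3 mm more) on the end away from the robot. At the start the centre is 35 to 80 mm before the shelf's edge.
- tape_rule_center (a point): Centre of the tan tape measure, 32 x 63 x 54 mm, standing loose on the desk right of the box. Leave alone.
- eraser_center (a point): Centre of the dark-sleeved white eraser, 21 x 44 x 13 mm, loose on the desk left of the box. Leave alone.
- marker_center (a point): Centre of the dark marker pen, 20 x 135 x 18 mm, loose on the desk left of the box. Leave alone.
There are look-alikes about, which are no part of the job. Leave any purple or turquoise look-alike of the part that bears battery_center alone.

How it is judged:
On the way, in this order (a step that is already met when the one before it is completed fails the run):
1. a finger pushes the flap open while the battery is still on the shelf (value of joint flap above 0.35 rad and contact force between the fingers and flap above 0.2 N and x of battery_center in the frame of bin below 0.005 m and z of battery_center in the frame of bin above 0.115 m), for 0.1 s.
2. the battery has dropped through the mouth while a finger still holds the flap open (value of joint flap above 0.35 rad and contact force between the fingers and flap above 0.2 N and x of battery_center in the frame of bin above 0.01 m and z of battery_center in the frame of bin below 0.1 m), for 0.1 s.
At the end, for the whole second after the job is handed in: The battery lies at rest inside the box (its centre within the walls and less than 80 mm above the desk) and the flap has closed again (under 0.06 rad) (x of battery_center in the frame of bin between -0.122 and 0.102 m and y of battery_center in the frame of bin between -0.082 and 0.062 m and z of battery_center in the frame of bin below 0.08 m and value of joint flap below 0.06 rad and linear speed of battery below 0.02 m/s); the robot touches nothing.
It fails at once if the battery is lifted off the shelf (centre over 27 mm above the shelf floor) (z of battery_center in the frame of bin above 0.142 m).
It fails at once if the tape measure is moved more than 20 mm (distance of tape_rule_center from where it was at the start of the episode above 0.02 m).
It fails at once if the eraser is moved more than 20 mm (distance of eraser_center from where it was at the start of the episode above 0.02 m).
It fails at once if the marker is moved more than 20 mm (distance of marker_center from where it was at the start of the episode above 0.02 m).
It also fails if it takes over 35 s, if anything falls off the work surface, if the arm or the gripper's body presses on something with over 40 N, if the wrist force passes 120 N, or if a joint passes its speed limit or range.

## Working session

There is one attempt and no reset: what is moved stays moved. The work goes in short steps, Python scripts to look and compute and a tool call to move; the robot and the scene stay as the last step left them, time stands still between calls to the robot, and variables do not carry over. Pictures are saved under pics/ and viewed, about 8 in all and at most 12, crops included, and the job is handed in when it is done.

Besides the shell and the picture viewer there is one more tool, called after "Emit:" as name(argument=value, ...) on one line, values as JSON. carry_out: Moves the arm, as the interface text tells. Its arguments: {"type":"object","properties":{"series":{"type":"array","items":{"type":"object","properties":{"tx":{"type":"number"},"ty":{"type":"number"},"tz":{"type":"number"},"yaw":{"type":"number"}}}},"grip":{"type":"number"},"newtons":{"type":"number"}},"required":["series"]}

```bash
mkdir -p pics
cat > h.py <<'E'
import numpy as np, cv2
from station import bot, vision, close_job, spotter
def cam(p):
    h,w=p["color"].shape[:2]; f=h/2/np.tan(np.radians(p["vfov"])/2)
    K=np.array([[f,0,p["cx"]],[0,f,p["cy"]],[0,0,1]]); R=cv2.Rodrigues(np.array(p["rvec"],float))[0]
    return K,R,np.array(p["tvec"],float).ravel()
def onz(p,u,v,z):
    K,R,t=cam(p); d=R.T@np.linalg.solve(K,[u,v,1]); c=-R.T@t
    return c+d*(z-c[2])/d[2]
def proj(p,X):
    K,R,t=cam(p); q=K@(R@np.asarray(X,float).reshape(-1,3).T+t[:,None]); return (q[:2]/q[2]).T
def tri(a,ua,b,ub):
    P=[]
    for p in (a,b):
        K,R,t=cam(p); P.append(K@np.c_[R,t])
    x=cv2.triangulatePoints(P[0],P[1],np.array(ua,float),np.array(ub,float)).ravel(); return x[:3]/x[3]
E
python3 - <<'E'
from h import *
np.set_printoptions(precision=3,suppress=True)
o=bot.get_obs(); print(o["clock"],o["position"],o["ee_rot"],o["grip_width"],bot.nose_length)
for n in("scene","side","wrist"):
    p=vision.grab_frame(n); cv2.imwrite(f"pics/{n}0.png",p["color"]); np.save(f"{n}0.npy",p,allow_pickle=True)
    K,R,t=cam(p); print(n,"cam",-R.T@t,p["vfov"])
    for th in("bin","battery_center","flap","tape_rule_center","eraser_center","marker_center"):
        for r in spotter.recognise(p,th)[:3]:
            print(th,np.round(np.array(r["box"])*[560,420,560,420]),round(r["confidence"],2))
a=[cv2.imread(f"pics/{n}0.png") for n in("scene","side")]
E
```

```text
0.0 [0.12  0.511 0.303] [-0.     0.115  0.993 -0.001] 0.08516899369085855 0.0726
scene cam [-0.281 -0.453  0.542] 47.21395547366944
bin [282. 167. 387. 291.] 0.66
battery_center [374. 288. 388. 309.] 0.66
battery_center [274. 281. 296. 299.] 0.63
battery_center [308. 300. 333. 314.] 0.59
flap [287. 171. 369. 209.] 0.58
tape_rule_center [377. 250. 412. 286.] 0.9
tape_rule_center [282. 168. 388. 287.] 0.2
eraser_center [262. 244. 278. 258.] 0.54
eraser_center [285. 169. 369. 213.] 0.46
marker_center [263. 244. 279. 261.] 0.52
marker_center [269. 220. 283. 222.] 0.5
side cam [0.503 0.747 0.745] 44.799265379789084
bin [186. 137. 303. 239.] 0.72
battery_center [324. 187. 346. 206.] 0.78
battery_center [256. 155. 272. 157.] 0.6
battery_center [325. 209. 339. 231.] 0.58
flap [189. 148. 303. 183.] 0.71
eraser_center [267. 246. 287. 262.] 0.56
marker_center [192. 234. 223. 290.] 0.74
marker_center [185. 138. 306. 239.] 0.54
wrist cam [0.041 0.53  0.373] 65.63463824951401
```

View pics/scene0.png

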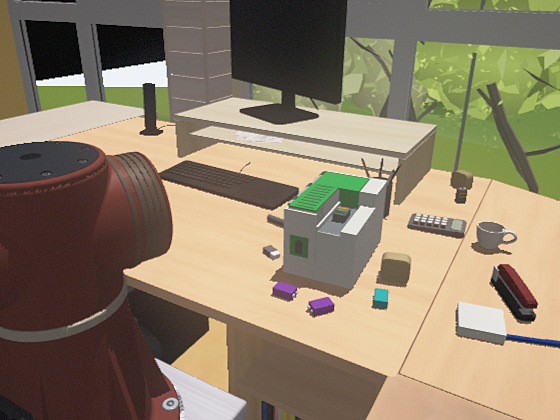

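View pics/side0.png

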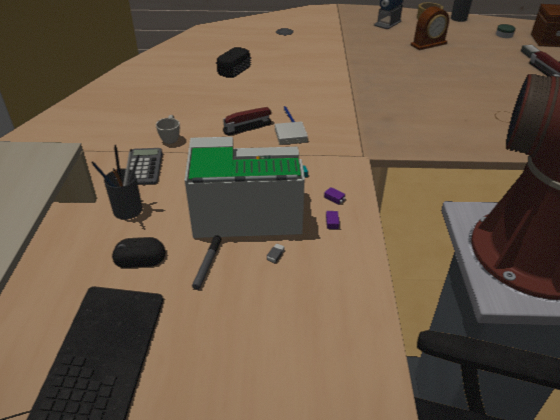

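The scene view shows the box at about (285–390, 170–290). The dark battery is on the shelf near (343, 213). The purple (285, 290 and 320, 306) and turquoise (381, 298) look-alikes lie on the desk, so they aren't the one meant. I'll confirm this in an enlarged crop and pick out the corners.

Run:
```python
import cv2,numpy as np
a=cv2.imread("pics/scene0.png")[160:295,270:400]; b=cv2.imread("pics/side0.png")[130:245,180:310]
a=cv2.resize(a,None,fx=4,fy=4,interpolation=2)
b=cv2.resize(b,None,fx=3,fy=3,interpolation=2)
c=np.zeros((540,520+0,3),np.uint8)
cv2.imwrite("pics/c1.png",a); cv2.imwrite("pics/c2.png",cv2.resize(b,None,fx=2,fy=2)[:600])
```

```text
(no output)
```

View pics/c1.png

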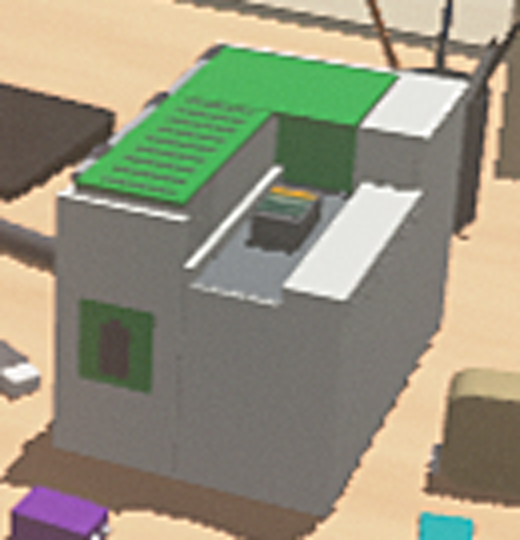

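View pics/c2.png

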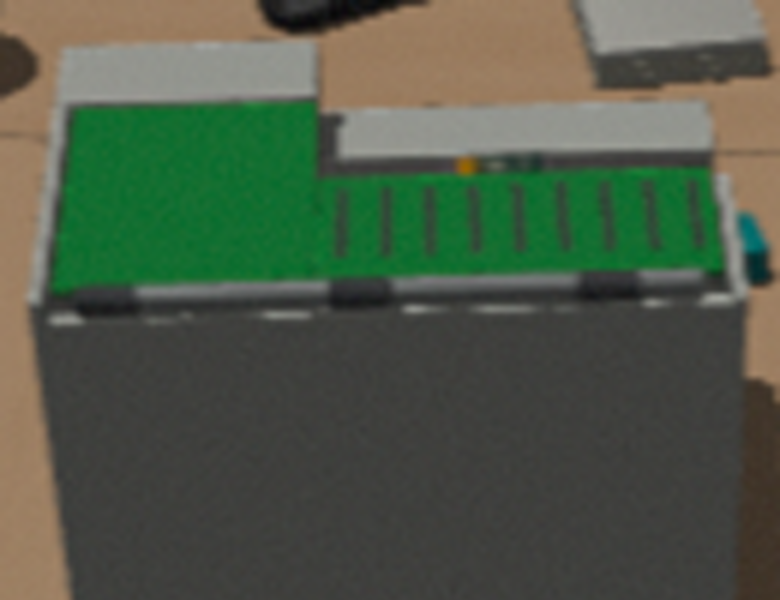

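The crop confirms it: the dark grey battery with the orange band lies on the shelf at about (341, 214). Next I fit the bin pose from corners in both views.

```bash
cat > fit.py <<'E'
from h import *
from scipy.optimize import least_squares
np.set_printoptions(precision=4,suppress=True)
S=np.load("scene0.npy",allow_pickle=True).item(); D=np.load("side0.npy",allow_pickle=True).item()
A=[(-118,58,155,78,184),(-118,0,155,183,201),(98,58,155,222,47),(98,-46,155,397,73),(14,-46,155,358,123),(14,0,155,277,113),(105,-85,155,468,80),(-125,-85,0,325,515),(-125,65,0,55,447)]
B=[(98,58,155,52,292),(98,-46,155,70,107),(14,-46,155,317,100),(14,0,155,318,178),(-118,0,155,713,168),(-118,58,155,722,272),(105,65,155,35,303),(-125,65,155,740,303)]
A=np.array(A,float);B=np.array(B,float)
ua=A[:,3:]/4+[270,160]-.4; ub=B[:,3:]/6+[180,130]-.4
def W(q,X):
    c,s=np.cos(q[2]),np.sin(q[2]); return X@np.array([[c,-s,0],[s,c,0],[0,0,1]]).T+[q[0],q[1],q[3]]
f=lambda q:np.r_[(proj(S,W(q,A[:,:3]/1e3))-ua).ravel(),(proj(D,W(q,B[:,:3]/1e3))-ub).ravel()]
r=least_squares(f,[.45,0.,0,0],loss="soft_l1"); q=r.x
if __name__=="__main__":
    print("x y yaw dz",q); print(np.round(f(q).reshape(-1,2),1).tolist())
    np.save("q.npy",q)
    o=bot.get_obs();
    for u in [(252,213),(308,222),(320,197),(272,188)]:
        X=onz(S,u[0]/4+269.6,u[1]/4+159.6,.132+q[3]); c,s=np.cos(q[2]),np.sin(q[2]); d=(X-[q[0],q[1],q[3]])[:2]
        print("bat top corner bin mm",1e3*np.array([c*d[0]+s*d[1],-s*d[0]+c*d[1]]))
    # triangulated height check, inner flap corner and near-left corner
    print(tri(S,ua[5],D,ub[3]),tri(S,ua[4],D,ub[2]),tri(S,ua[0],D,ub[5]))
E
python3 fit.py
```

```text
x y yaw dz [ 0.6012 -0.0857  0.0859  0.0006]
[[-1.0, -0.9], [0.2, 0.3], [0.7, -0.3], [0.2, 0.4], [-0.7, 0.5], [-1.1, -0.6], [0.3, 0.4], [0.4, 2.5], [-1.1, 1.5], [-0.8, -0.1], [0.1, 0.1], [-0.2, 0.0], [-0.6, -0.1], [-0.6, -0.4], [0.6, -0.4], [-2.0, 0.4], [1.6, -3.5]]
bat top corner bin mm [-67.5241 -18.3052]
bat top corner bin mm [-65.0839 -46.9767]
bat top corner bin mm [-33.419  -43.2337]
bat top corner bin mm [-33.7636 -17.4171]
[ 0.6145 -0.087   0.1543] [ 0.6191 -0.1312  0.1561] [ 0.4797 -0.0398  0.1535]
```

```bash
cat > go.py <<'E'
from h import *
from scipy.spatial.transform import Rotation as Ro
np.set_printoptions(precision=1,suppress=True)
q=np.load("q.npy")
def binmm(X):
    c,s=np.cos(q[2]),np.sin(q[2]); d=np.asarray(X)-[q[0],q[1],q[3]]
    return 1e3*np.array([c*d[0]+s*d[1],-s*d[0]+c*d[1],d[2]])
def world(B):
    c,s=np.cos(q[2]),np.sin(q[2]); B=np.asarray(B)/1e3
    return np.array([c*B[0]-s*B[1]+q[0],s*B[0]+c*B[1]+q[1],B[2]+q[3]])
def togo(B):
    o=bot.get_obs(); w,x,y,z=o["ee_rot"]; R=Ro.from_quat([x,y,z,w]).as_matrix()
    ty=R[:2,1]; a=np.degrees(q[2]-np.arctan2(-ty[0],ty[1]))
    print("t",round(o["clock"],2),"tcp bin",binmm(o["position"]),"grip",o["grip_width"]*1e3,"F",o["contact_force"],"tiltz",R[:,2])
    print("to",B,"tool shift",1e3*R.T@(world(B)-o["position"]),"yaw",-a)
E
python3 -c "
from go import *
togo([-98,-5,245])"
```

```text
t 1.05 tcp bin [-428.2  635.9  303.3] grip 85.35513595838731 F [ 0.4  0.  -0.1] tiltz [-0. -0. -1.]
to [-98, -5, 245] tool shift [-513.3 -506.2   58.4] yaw -18.143075153657982
```

Emit:
carry_out(series=[{"tx": -32, "ty": -32, "tz": 0, "yaw": 0}, {"tx": -65, "ty": -65, "tz": 0, "yaw": 0}, {"tx": -98, "ty": -97, "tz": 0, "yaw": 0}, {"tx": -132, "ty": -130, "tz": 0, "yaw": 0}, {"tx": -165, "ty": -163, "tz": 0, "yaw": 0}], grip=-0.12)

```text
clock: 1.55
position: [0.244, 0.3131, 0.3041]
ee_rot: [0.0, 0.115, 0.993, 0.0]
contact_force: [0.1, -0.4, 0.1]
grip_width: 0.0376
```

Emit:
carry_out(series=[{"tx": -32, "ty": -32, "tz": 0, "yaw": 0}, {"tx": -65, "ty": -65, "tz": 0, "yaw": 0}, {"tx": -98, "ty": -97, "tz": 0, "yaw": 0}, {"tx": -132, "ty": -130, "tz": 0, "yaw": 0}, {"tx": -165, "ty": -163, "tz": 0, "yaw": 0}])

```text
clock: 2.05
position: [0.3676, 0.1164, 0.3043]
ee_rot: [0.001, 0.115, 0.993, 0.0]
contact_force: [0.6, 1.0, -0.4]
grip_width: 0.0379
```

Emit:
carry_out(series=[{"tx": -32, "ty": -32, "tz": 0, "yaw": -4}, {"tx": -65, "ty": -65, "tz": 0, "yaw": -8}, {"tx": -98, "ty": -97, "tz": 0, "yaw": -12}, {"tx": -132, "ty": -130, "tz": 0, "yaw": -16}, {"tx": -165, "ty": -163, "tz": 0, "yaw": -18.1}])

```text
clock: 2.55
position: [0.4909, -0.0802, 0.304]
ee_rot: [0.0, -0.044, 0.999, -0.0]
contact_force: [0.4, 1.4, 1.1]
grip_width: 0.0376
```

```bash
python3 -c "
from go import *
togo([-98,-5,245])
p=vision.grab_frame('wrist'); cv2.imwrite('pics/w1.png',p['color']); np.save('w1.npy',p,allow_pickle=True)"
```

```text
t 2.55 tcp bin [-109.4   15.   303.4] grip 37.61020493843866 F [0.4 1.4 1.1] tiltz [ 0. -0. -1.]
to [-98, -5, 245] tool shift [-11.3 -20.   58.5] yaw 0.08686673216900433
```

View pics/w1.png

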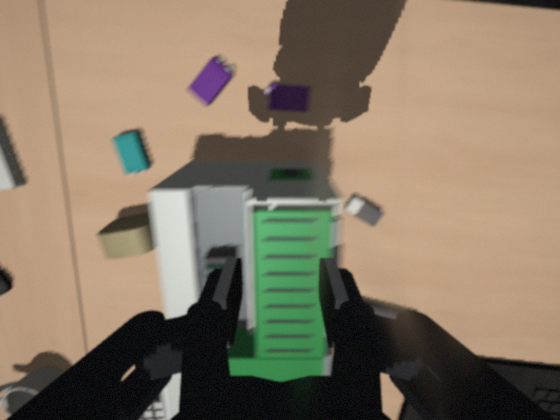

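The wrist view shows the strip between the fingers (near edge at row 208, columns 250–333). The shelf channel is at columns 197–247 and the battery's near end at about (220, 250). I'll check the bin pose against this view.

```bash
python3 -c "
from go import *
p=np.load('w1.npy',allow_pickle=True).item()
for B in [(-118,58,155),(-118,0,155),(-125,-53.5,115),(-125,-85,155),(-125,-85,125),(14,0,155),(-66,-31,132),(-66,-18,132),(-66,-44,132)]: print(B,proj(p,world(B))[0])
for u,z in [((333,208),155),((250,208),155),((208,250),132),((236,248),132)]: print(u,binmm(onz(p,*u,z/1e3)))
c=p['color'][170:300,180:350]; cv2.imwrite('pics/w1c.png',cv2.resize(c,None,fx=4,fy=4,interpolation=2))
"
```

```text
(-118, 58, 155) [341.7 206.4]
(-118, 0, 155) [259.5 206.3]
(-125, -53.5, 115) [196.7 182.5]
(-125, -85, 155) [137.7 196.7]
(-125, -85, 125) [153.5 185.7]
(14, 0, 155) [262.6 356.1]
(-66, -31, 132) [224.8 257.3]
(-66, -18, 132) [240.6 257.3]
(-66, -44, 132) [209.  257.3]
(333, 208) [-116.6   52.   154.4]
(250, 208) [-116.5   -6.8  154.4]
(208, 250) [-72.3 -44.5 131.4]
(236, 248) [-74.2 -21.5 131.4]
```

View pics/w1c.png

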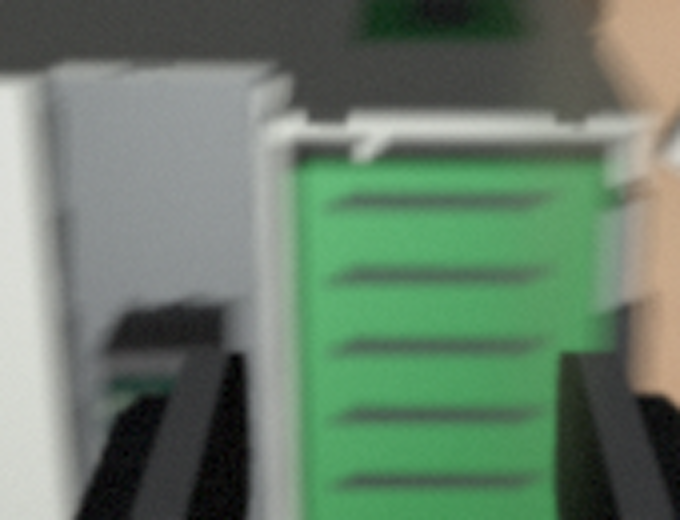

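Heights and the battery's near end (x about -66) agree. The wrist view puts the features about 2 mm further right, so I aim at y -6.5.

Emit:
carry_out(series=[{"tx": -4, "ty": -8, "tz": 15, "yaw": 0}, {"tx": -8, "ty": -16, "tz": 30, "yaw": 0}, {"tx": -11, "ty": -21.5, "tz": 45, "yaw": 0}, {"tx": -11, "ty": -21.5, "tz": 58, "yaw": 0}, {"tx": -11, "ty": -21.5, "tz": 68, "yaw": 0}])

```text
clock: 3.1
position: [0.5027, -0.0987, 0.235]
ee_rot: [-0.0, -0.042, 0.999, 0.0]
contact_force: [-1.5, -0.1, 1.1]
grip_width: 0.0375
```

Emit:
carry_out(series=[{"tx": 0, "ty": 0, "tz": 4, "yaw": 0}, {"tx": 0, "ty": 0, "tz": 8, "yaw": 0}, {"tx": 0, "ty": 0, "tz": 12, "yaw": 0}, {"tx": 0, "ty": 0, "tz": 15, "yaw": 0}, {"tx": 0, "ty": 0, "tz": 15, "yaw": 0}])

```text
clock: 3.6
position: [0.5031, -0.0986, 0.221]
ee_rot: [0.0, -0.043, 0.999, 0.0]
contact_force: [-1.1, -0.4, 2.6]
grip_width: 0.0376
```

```bash
python3 -c "
from go import *
togo([-98,-6.5,193])
a=[vision.grab_frame(n)['color'] for n in ('side','scene')]
a=[cv2.resize(a[0][70:245,180:320],None,fx=3,fy=3,interpolation=2),cv2.resize(a[1][70:245,260:400],None,fx=3,fy=3,interpolation=2)]
cv2.imwrite('pics/d1.png',np.hstack(a)[:, :800])"
```

```text
t 3.6 tcp bin [-98.9  -4.4 220.5] grip 37.6105879910529 F [-1.1 -0.4  2.6] tiltz [ 0.  0. -1.]
to [-98, -6.5, 193] tool shift [-0.9 -2.1 27.5] yaw -0.03628899790231374
```

View pics/d1.png

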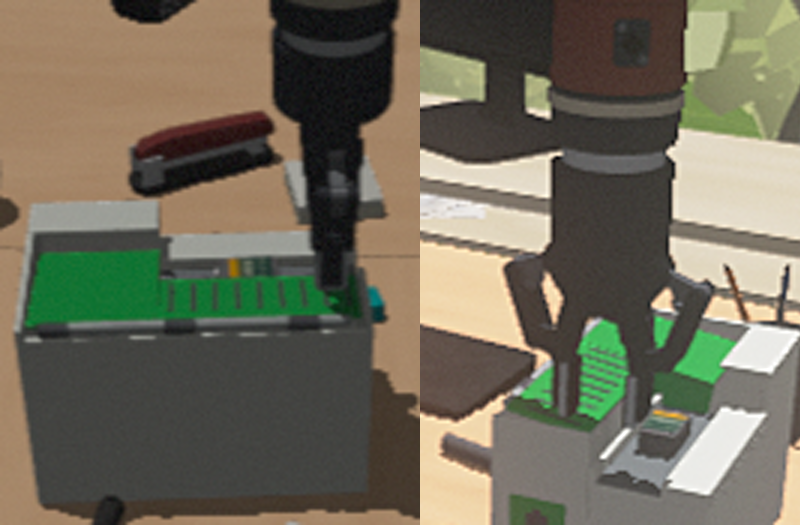

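The flap has just started to give (2.6 N), with the right finger over the shelf channel behind the battery. I continue pressing down.

Emit:
carry_out(series=[{"tx": 0, "ty": -1, "tz": 6, "yaw": 0}, {"tx": 0, "ty": -2, "tz": 12, "yaw": 0}, {"tx": 0, "ty": -2, "tz": 18, "yaw": 0}, {"tx": 0, "ty": -2, "tz": 23, "yaw": 0}, {"tx": 0, "ty": -2, "tz": 26, "yaw": 0}])

```text
clock: 4.2
position: [0.5033, -0.1008, 0.1948]
ee_rot: [0.0, -0.042, 0.999, -0.0]
contact_force: [-0.2, -0.5, 4.7]
grip_width: 0.0376
```

```bash
python3 -c "
from go import *
togo([10,-6.5,193])
a=[vision.grab_frame(n)['color'] for n in ('side','scene')]
a=[cv2.resize(a[0][130:245,180:310],None,fx=3,fy=3,interpolation=2),cv2.resize(a[1][140:255,270:400],None,fx=3,fy=3,interpolation=2)]
cv2.imwrite('pics/d2.png',np.hstack(a)[:, :800])"
```

```text
t 4.2 tcp bin [-98.9  -6.7 194.3] grip 37.575713128325276 F [-0.2 -0.5  4.7] tiltz [ 0. -0. -1.]
to [10, -6.5, 193] tool shift [-108.9    0.2    1.3] yaw -0.05034750273234385
```

View pics/d2.png

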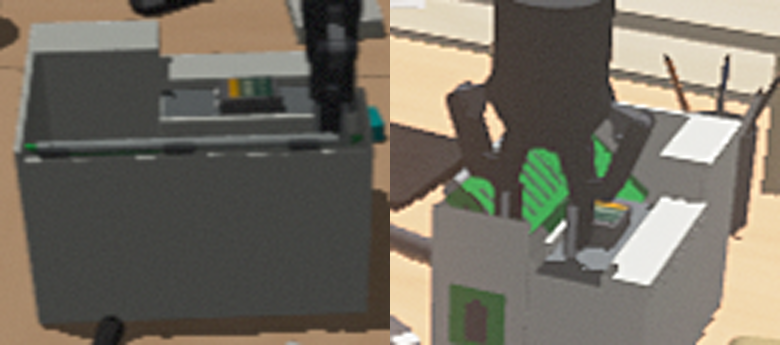

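The flap is open well past the shelf floor and the battery is still on the shelf. The right finger is behind it and clear of the floor. Now I push.

Emit:
carry_out(series=[{"tx": -6, "ty": 0, "tz": 1, "yaw": 0}, {"tx": -12, "ty": 0, "tz": 1, "yaw": 0}, {"tx": -18, "ty": 0, "tz": 1, "yaw": 0}, {"tx": -24, "ty": 0, "tz": 1, "yaw": 0}, {"tx": -30, "ty": 0, "tz": 1, "yaw": 0}])

```text
clock: 4.8
position: [0.5334, -0.0981, 0.1938]
ee_rot: [-0.0, -0.043, 0.999, -0.0]
contact_force: [-2.5, -3.0, 2.8]
grip_width: 0.0376
```

Emit:
carry_out(series=[{"tx": -5, "ty": 0, "tz": 0, "yaw": 0}, {"tx": -10, "ty": 0, "tz": 0, "yaw": 0}, {"tx": -15, "ty": 0, "tz": 0, "yaw": 0}, {"tx": -20, "ty": 0, "tz": 0, "yaw": 0}, {"tx": -25, "ty": 0, "tz": 0, "yaw": 0}])

```text
clock: 5.3
position: [0.5582, -0.096, 0.1939]
ee_rot: [-0.0, -0.043, 0.999, 0.0]
contact_force: [-2.8, -2.6, 2.8]
grip_width: 0.0376
```

```bash
python3 -c "
from go import *
togo([10,-6.5,193])
a=[vision.grab_frame(n)['color'] for n in ('side','scene')]
a=[cv2.resize(a[0][130:245,180:310],None,fx=3,fy=3,interpolation=2),cv2.resize(a[1][140:255,270:400],None,fx=3,fy=3,interpolation=2)]
cv2.imwrite('pics/d3.png',np.hstack(a)[:, :800])"
```

```text
t 5.3 tcp bin [-43.7  -6.5 193.3] grip 37.57145335040662 F [-2.8 -2.6  2.8] tiltz [-0.  0. -1.]
to [10, -6.5, 193] tool shift [-53.7   0.    0.3] yaw -0.048290485373834624
```

View pics/d3.png

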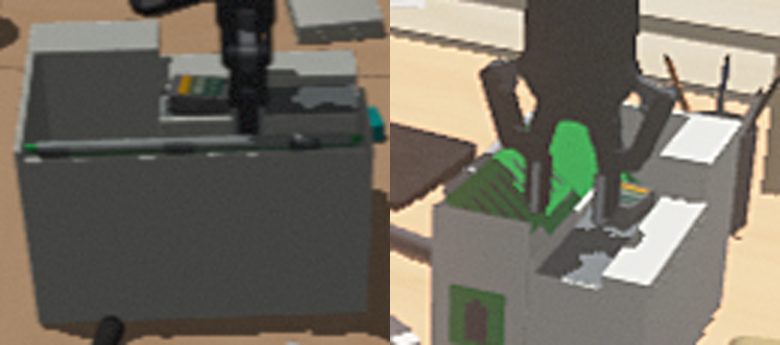

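The battery is sliding straight, with its far end now at the shelf edge. I continue until it drops.

Emit:
carry_out(series=[{"tx": -5, "ty": 0, "tz": 0, "yaw": 0}, {"tx": -10, "ty": 0, "tz": 0, "yaw": 0}, {"tx": -15, "ty": 0, "tz": 0, "yaw": 0}, {"tx": -20, "ty": 0, "tz": 0, "yaw": 0}, {"tx": -26, "ty": 0, "tz": 0, "yaw": 0}])

```text
clock: 5.9
position: [0.5841, -0.0937, 0.1939]
ee_rot: [-0.0, -0.043, 0.999, 0.0]
contact_force: [-2.6, -1.9, 3.2]
grip_width: 0.0375
```

Emit:
carry_out(series=[{"tx": -6, "ty": 0, "tz": 0, "yaw": 0}, {"tx": -12, "ty": 0, "tz": 0, "yaw": 0}, {"tx": -18, "ty": 0, "tz": 0, "yaw": 0}, {"tx": -24, "ty": 0, "tz": 0, "yaw": 0}, {"tx": -30, "ty": 0, "tz": 0, "yaw": 0}])

```text
clock: 6.4
position: [0.6142, -0.0912, 0.1939]
ee_rot: [0.0, -0.043, 0.999, -0.0]
contact_force: [-3.3, -2.4, 2.6]
grip_width: 0.0376
```

Emit:
carry_out(series=[{"tx": -1, "ty": 0, "tz": 0, "yaw": 0}, {"tx": -2, "ty": 0, "tz": 0, "yaw": 0}, {"tx": -2, "ty": 0, "tz": 0, "yaw": 0}, {"tx": -2, "ty": 0, "tz": 0, "yaw": 0}, {"tx": -2, "ty": 0, "tz": 0, "yaw": 0}])

```text
clock: 6.9
position: [0.6157, -0.0912, 0.194]
ee_rot: [0.0, -0.042, 0.999, -0.0]
contact_force: [-1.3, -3.1, 2.4]
grip_width: 0.0376
```

```bash
python3 -c "
from go import *
togo([10,-6.5,193])
a=[vision.grab_frame(n)['color'] for n in ('side','scene')]
a=[cv2.resize(a[0][130:245,180:310],None,fx=3,fy=3,interpolation=2),cv2.resize(a[1][140:255,270:400],None,fx=3,fy=3,interpolation=2)]
cv2.imwrite('pics/d4.png',np.hstack(a)[:, :800])"
```

```text
t 6.9 tcp bin [ 14.   -6.7 193.5] grip 37.58924233078586 F [-1.3 -3.1  2.4] tiltz [ 0. -0. -1.]
to [10, -6.5, 193] tool shift [4.  0.1 0.5] yaw -0.052955677285767035
```

View pics/d4.png

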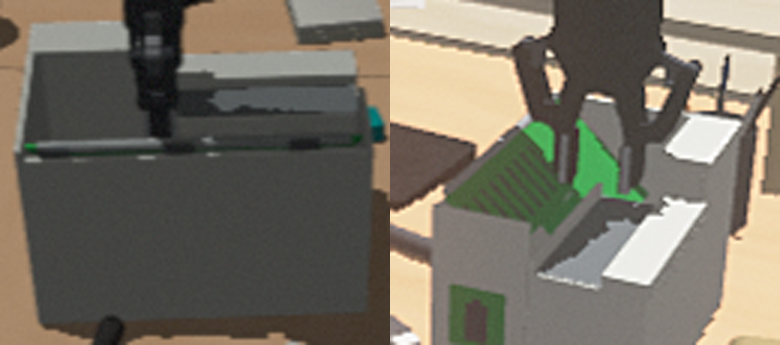

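The shelf is empty and the flap is held open. I'll check the wrist view for the battery before letting the flap go.

```bash
python3 -c "
from go import *
p=vision.grab_frame('wrist'); cv2.imwrite('pics/w2.png',cv2.convertScaleAbs(p['color'],alpha=1.6,beta=10))
for r in spotter.recognise(p,'battery_center')[:4]: print(np.array(r['box'])*[560,420,560,420],r['confidence'])"
```

```text
[47.1  2.3 72.5 34.9] 0.62
[244.8 271.2 256.8 296.4] 0.61
```

View pics/w2.png

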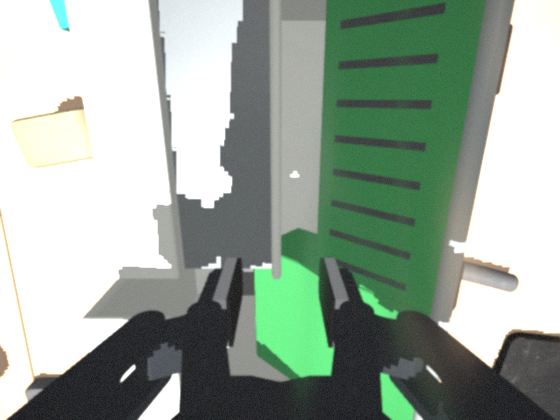

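```bash
python3 -c "
from go import *
p=vision.grab_frame('wrist'); c=p['color']
for u in [(245,271),(257,271),(257,296),(251,284)]:
  for z in (115,60,17): print(u,z,binmm(onz(p,*u,z/1e3)))
print(c[262:310:4,236:264:3].mean(2).astype(int)); print(c[284,238:264:4].tolist())
cv2.imwrite('pics/w3.png',cv2.resize(cv2.convertScaleAbs(c[240:350,170:350],alpha=2.2,beta=15),None,fx=4,fy=4,interpolation=2))"
```

```text
(245, 271) 115 [ 17.2 -25.2 114.4]
(245, 271) 60 [ 48.6 -31.9  59.4]
(245, 271) 17 [ 73.2 -37.2  16.4]
(257, 271) 115 [ 17.2 -19.  114.4]
(257, 271) 60 [ 48.6 -23.4  59.4]
(257, 271) 17 [ 73.2 -26.9  16.4]
(257, 296) 115 [ 32.2 -19.3 114.4]
(257, 296) 60 [ 69.2 -23.9  59.4]
(257, 296) 17 [ 98.1 -27.5  16.4]
(251, 284) 115 [ 24.9 -22.3 114.4]
(251, 284) 60 [ 59.2 -28.   59.4]
(251, 284) 17 [ 86.  -32.4  16.4]
[[ 39  18  49  54  56  56  58  57  56  91]
 [ 17  18  43  58  57 146 150 110 111 159]
 [ 20  15  52 109 107 111  83 103 101 102]
 [ 15  16  34  46  48  45  72 101  99 101]
 [ 11  17  30  45  45  47  73 101 100  99]
 [ 18  17  31  45  46  48  72  99 100  99]
 [ 18  14  29  47  47  45  70  99 101 102]
 [ 16  17  27  46  45  47  61 102 101 102]
 [ 16  15  30  53  51  54  65 100 102 101]
 [ 20  15  63  88  86  87  86 101 102 100]
 [ 22  21  78  86  86  87  83 101  99 100]
 [ 19  27  86  89  86  85  83 101 101 101]]
[[16, 18, 18], [28, 31, 29], [47, 48, 48], [50, 50, 51], [62, 100, 54], [82, 149, 64], [87, 153, 67]]
```

View pics/w3.png

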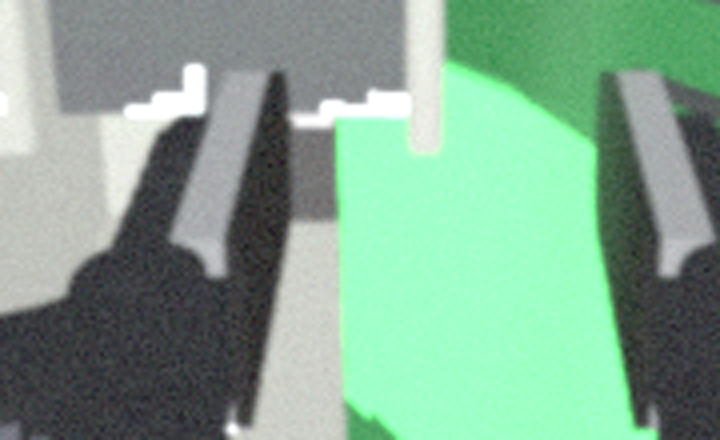

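The dark patch ends at x about 103 when projected to the floor, which is where floor meets far wall. So it is shadowed floor, not the battery. Nothing lies on the cover or the shelf. I'll lift now and let the flap close.

Emit:
carry_out(series=[{"tx": 0, "ty": 0, "tz": -10, "yaw": 0}, {"tx": 0, "ty": 0, "tz": -20, "yaw": 0}, {"tx": 0, "ty": 0, "tz": -32, "yaw": 0}, {"tx": 0, "ty": 0, "tz": -50, "yaw": 0}, {"tx": 0, "ty": 0, "tz": -70, "yaw": 0}])

```text
clock: 7.65
position: [0.6155, -0.0906, 0.2651]
ee_rot: [-0.0, -0.043, 0.999, 0.0]
contact_force: [0.6, -0.3, -0.3]
grip_width: 0.0378
```

Emit:
carry_out(series=[{"tx": 20, "ty": 0, "tz": -20, "yaw": 0}, {"tx": 40, "ty": 0, "tz": -40, "yaw": 0}, {"tx": 60, "ty": 0, "tz": -60, "yaw": 0}, {"tx": 80, "ty": 0, "tz": -70, "yaw": 0}, {"tx": 100, "ty": 0, "tz": -80, "yaw": 0}])

```text
clock: 8.15
position: [0.5154, -0.0992, 0.3456]
ee_rot: [0.001, -0.043, 0.999, 0.0]
contact_force: [0.4, -0.7, 0.3]
grip_width: 0.0378
```

Emit:
carry_out(series=[{"tx": 0, "ty": 0, "tz": 0, "yaw": 0}, {"tx": 0, "ty": 0, "tz": 0, "yaw": 0}, {"tx": 0, "ty": 0, "tz": 0, "yaw": 0}, {"tx": 0, "ty": 0, "tz": 0, "yaw": 0}, {"tx": 0, "ty": 0, "tz": 0, "yaw": 0}])

```text
clock: 8.65
position: [0.5163, -0.0994, 0.3434]
ee_rot: [-0.0, -0.043, 0.999, 0.0]
contact_force: [-1.2, -1.0, -0.5]
grip_width: 0.0376
```

```bash
python3 -c "
from go import *
togo([14,-6.5,193])
for n in ('scene','side'):
  p=vision.grab_frame(n); s=np.load(n+'0.npy',allow_pickle=True).item()
  for th in ('battery_center','tape_rule_center','eraser_center','marker_center','flap'): print(n,th,[(np.round(np.array(r['box'])*[560,420,560,420]).astype(int).tolist(),round(r['confidence'],2)) for r in spotter.recognise(p,th)[:3]])
  cv2.imwrite('pics/e_%s.png'%n,p['color'])
  d=cv2.absdiff(p['color'],s['color']).max(2)
  if n=='side': print('side diff over box',[(k,(d[v]>40).sum()) for k,v in dict(cover=np.s_[150:178,192:232],strip=np.s_[162:174,235:296],shelf=np.s_[150:159,240:290]).items()])
a=cv2.imread('pics/e_side.png')[130:270,180:350];b=cv2.imread('pics/e_scene.png')[150:310,250:420]
cv2.imwrite('pics/e.png',np.hstack([cv2.resize(a,(400,330)),cv2.resize(b,(400,330))]))"
```

```text
t 8.65 tcp bin [-85.8  -6.4 342.8] grip 37.593905045115214 F [-1.2 -1.  -0.5] tiltz [-0.  0. -1.]
to [14, -6.5, 193] tool shift [-99.9  -0.2 149.8] yaw -0.027236907346021175
scene battery_center [([273, 280, 295, 300], 0.86), ([309, 299, 332, 316], 0.78), ([373, 288, 392, 312], 0.55)]
scene tape_rule_center [([377, 255, 411, 285], 0.59)]
scene eraser_center [([263, 245, 281, 257], 0.66)]
scene marker_center [([267, 216, 284, 221], 0.69)]
scene flap [([288, 171, 368, 211], 0.81)]
side battery_center [([319, 186, 347, 202], 0.78), ([323, 211, 341, 231], 0.67), ([181, 136, 303, 239], 0.65)]
side tape_rule_center []
side eraser_center [([266, 245, 287, 262], 0.68)]
side marker_center []
side flap [([191, 145, 303, 181], 0.73)]
side diff over box [('cover', np.int64(0)), ('strip', np.int64(3)), ('shelf', np.int64(8))]
```

```bash
python3 -c "
from go import *
a=cv2.imread('pics/e_scene.png');b=cv2.imread('pics/scene0.png')
d=cv2.absdiff(a,b).max(2)>40
print('battery spot changed',d[206:224,330:352].mean(),'flap changed',d[176:186,325:360].mean(),d[188:205,305:320].mean(),'spot colour',a[213,341],b[213,341])
print(bot.get_obs()['contact_force']); close_job()"
```

```text
battery spot changed 0.4898989898989899 flap changed 0.0 0.0 spot colour [148 146 142] [103 112  98]
[-0.2  0.3 -0.3]
the job is handed in; nothing more can be done
```

I pushed the battery off the shelf and it appears to have dropped into the box. I handed the job in at about 9 s of the 35 s allowed. I never saw the battery lying inside; the box interior was mostly hidden from the cameras.

**How it went:** With the fingers about 52 mm apart, the left one pressed the flap's strip and opened it well below the shelf floor. The right one then pushed the battery straight along the shelf and over its edge. I held the flap down for over half a second after that, then lifted clear.

**Last checks:**
- **Battery:** The shelf was empty, and nothing showed on the visible part of the cover before I let go. In the wrist view the detector reported a "battery" in the mouth. It was a dark patch ending where the floor meets the far wall, so I took it as shadowed floor.
- **Flap:** The final pictures match the starting ones over the flap in both views, so it closed.
- **Objects beside the box:** In the scene view, the tape measure, eraser and marker boxes matched the starting ones to within about 5 pixels. In the side view the eraser had not moved. The detector missed the tape measure there both times and missed the marker at the end.
- **Robot:** The force on the tool was near zero, so the robot was touching nothing.

**Failed or disagreed:**
- The last picture could not be viewed because I had reached the 12-picture limit, so the final checks rest on pixel comparison and detector output.
- The wrist camera placed the box 2–3 mm further right than the fit from the other two views. I aimed in between.

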